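# Wind back the board magazine and draw the lamp module out at a slant

## Task

The long aluminium lamp module is trapped in the adjustable board magazine, its two ends under the hoods of the end panels. Wind the crank one full turn clockwise (seen from above) to back the sliding panel off, then slide the module deep into one hood, tip the other end up through the opening between the hoods and draw the module out at a slant. Finish still holding it in the gripper, at rest, with the whole module well clear above the magazine (even its lower end at least 6 cm above the hoods); leave the other things on the shelf where they are.

Things in the scene. Friction and masses are not known exactly. Their poses are not given: they have to be found in the camera images.
- rack: Board magazine, fixed. Origin on the shelf surface at its middle, z up, y along its length towards the fixed end panel. Grey base plate 130 (x) by 470 (y) by 8 mm, y = -315 to +155. A 14 mm wide rail along y, top at z = 40 mm, carries the module. Two black end panels (120 wide, 90 high), each with a hooded pocket in its middle, face each other; nothing flanks or covers the module between them.
- fixed_lip (a point): Lower edge of the fixed hood at its pocket's mouth (magazine frame 0, +91, 84 mm). The pocket runs from this mouth (y +91) 52 mm deep to the panel (y +143), is 28 mm wide inside (x -14 to +14, side cheeks 5 mm thick), and has a 6 mm thick hood from z = 84 to 90 mm, so it is 44 mm high above the rail.
- sliding_lip (a point): Lower edge of the sliding panel's hood at its mouth, moving with the panel (magazine frame x 0, z 84 mm, y = -91 mm minus 4.456 mm per rad of the crank). The sliding pocket mirrors the fixed one, 52 mm deep. The opening between the hoods is 182 mm long at crank 0, 210 mm after one turn.
- crank (a joint): Crank angle in rad, growing clockwise seen from above; starts between 0 and 0.5, stops hard at 0 and 6.9. At 0 the crank points to the magazine's -y. Turns stiffly (0.08 N m of friction, about 2 N at the knob) and stays where it is left.
- crank_axis (a point): Point on the crank's upright axis, at the grip height of the knob, 107 mm above the shelf (magazine frame x 0, y -250). The crank stands on a grey gearbox 70 x 70 mm with its top at z = 63 mm.
- crank_grip (a point): Middle of the crank's knob, an upright free-spinning black cylinder 18 mm in diameter and 40 mm tall (z = 87 to 127 mm), 45 mm from the crank's axis. The crank's steel arm lies just below it, top at z = 84 mm.
- bar: Lamp module: straight aluminium bar 240 (y) by 20 (x) by 14 mm (z) with a white strip of small square lamps on top, 0.1 to 0.17 kg. Origin at the centre of its underside, y along its length, parallel to the magazine's y to within a degree at the start. It lies loose on the rail; winding the crank may drag it along by up to 28 mm. Grip it by its 20 mm width near the middle.
- bar_end_a (a point): Centre of the module's end nearest the fixed panel (bar frame: y +120, z 7 mm).
- bar_end_b (a point): Centre of the module's end nearest the sliding panel (bar frame: y -120, z 7 mm).
- screwdriver: Bystander: yellow screwdriver, 170 mm, lying on the shelf beyond the magazine (+x side). Origin on its underside, near its middle.
- washer_tray: Bystander: round glass tray of washers, 76 mm across, 16 mm high, on the shelf beyond the magazine. Origin on its underside, near its middle.
- battery_cover: Bystander: flat grey battery cover, 40 x 68 x 5 mm, on the shelf on the robot's side of the magazine. Origin on its underside, near its middle.
- pump: Bystander: aluminium desoldering pump, 20 mm thick, 180 mm long, on the shelf to the left of the magazine. Origin on its underside, near its middle.
Not all that is in view belongs to the job. What is shaped like the bar but brown or red is not meant.

How it is judged:
On the way, in this order (a step that is already met when the one before it is completed fails the run):
1. the crank has been wound a full turn, the module still lying in the magazine (value of joint crank above 5.9 rad and height (world z) of each of bar_end_a, bar_end_b below 0.07 m), for 0.2 s.
2. the module stands at a slant, one end up through the opening and the other still below the hoods (((height (world z) of bar_end_a above 0.095 m and height (world z) of bar_end_b below 0.08 m) or (height (world z) of bar_end_b above 0.095 m and height (world z) of bar_end_a below 0.08 m))), for 0.1 s.
At the end, for the whole second after the job is handed in: The fingers still hold the module (more than 1 N), it is at rest (under 30 mm/s) and touches no part of the magazine, both its ends are more than 145 mm above the shelf (55 mm above the hoods), the crank still reads over 5.9 rad, and each bystander is within 30 mm of where it began (height (world z) of each of bar_end_a, bar_end_b above 0.145 m and contact force between the fingers and bar above 1 N and contact force between bar and rack below 0.1 N and linear speed of bar below 0.03 m/s and value of joint crank above 5.9 rad and distance of each of screwdriver, washer_tray, battery_cover, pump from where it was at the start of the episode below 0.03 m); the arm keeps its last pose, push and grip.
It fails at once if a bystander is pushed more than 30 mm (distance of any of screwdriver, washer_tray, battery_cover, pump from where it was at the start of the episode above 0.03 m).
It also fails if it takes over 61 s, if anything falls off the work surface, if the arm or the gripper's body presses on something with over 40 N, if the wrist force passes 120 N, or if a joint passes its speed limit or range.

## Robot

A 6-joint arm with a two-finger parallel gripper is mounted at the origin on the work surface. World frame = base frame: x ahead of the robot, y to its left, z up, the work surface at z = 0. Lengths are in m, angles in rad, forces in N, time in s.
With the tool pointing down it reaches from about 0.425 to 0.95 m from the base axis. Payload 3.5 kg.
Tool frame: the origin (TCP) lies between the finger pads; the fingertips stand 22 mm ahead of it and the grasp point (between the pads) lies 3 mm ahead of it; z points along the fingers, y is the line along which they close (so a half turn about z gives the same grasp; the last joint's range is limited). The gripper opens to 85 mm and grips with 20 to 120 N. Pads are 22 mm wide; open, the fingers measure 114 mm over their backs; the gripper's body (76 mm by 85 mm) begins 54 mm behind the grasp point. The pads swing forward as they close: fully open they stand 13 mm farther back than shut.
Start: joints at [-1.416, 0.286, 1.577, -0, 1.279, -0.15], TCP at [0.203, -0.644, 0.253] pointing down, gripper open.
Joint ranges: [-2.77, 2.77], [-0.9, 2.22], [0.21, 2.48], [-1.53, 4.67], [0.24, 2.81], [-2.84, 2.84]. Speed limits (rad/s): [2.79, 2.79, 3.14, 3.14, 3.14, 3.14].

## Interface

Orientations are given as a rotation vector (axis times angle).
In Python, from workcell import arm gives the robot as it stands.
- The arm moves only by the tool handwheel, called after ">>>" as name(argument=value, ...), one argument or row to a line, values as JSON. Schema: {"type":"object","properties":{"ticks":{"type":"array","items":{"type":"object","properties":{"tx":{"type":"number"},"ty":{"type":"number"},"tz":{"type":"number"},"ax":{"type":"number"},"ay":{"type":"number"},"az":{"type":"number"}},"additionalProperties":false},"minItems":1,"maxItems":8},"finger_gap":{"type":"number"},"squeeze":{"type":"number"},"only":{"type":"string"},"quiet":{"type":"boolean"},"lines":{"type":"string"}},"required":["ticks"],"additionalProperties":false}. ticks is a list of rows, 1 to 8 of them, each an object with the fields tx, ty, tz (the shift in a scale on which 1.0 is 1 m), ax, ay, az (a rotation vector in shares of 2 pi rad (1.0 is 2 pi rad)); a field left out counts as zero; each row is the pose to reach, as a shift and turn from the pose commanded when the call began, along the tool's axes at that moment; what a row does not reach only later rows make up. A row lasts 1/12 s, in which the tool goes at most 0.0417 m and 0.125 rad, less where a joint would pass 70% of its speed; a pose out of reach is approached as far as the arm can. finger_gap is the finger opening in m, set as the call begins (left out keeps the last). The fingers move at their own pace and stop on an object; squeeze is the grip in N (left out, the last holds). Time passes only in rows, so rows that do not move let the fingers close. The tool returns the time, the measured TCP pose, the force, the opening and the grip force at its end. only (a regular expression) keeps the lines of the reply that match it, lines (a string "A,B") keeps lines A to B, and quiet returns only ok. A shift or turn number past 1, either way, is cut back to 1. Input that does not fit is refused with a message, and nothing moves.
- arm.sense(): the state, without advancing time (a new reading comes with each control period).
- arm.capture(name): name is "scene" or "top" or "wrist"; returns the picture (480x640x3 uint8, red, green, blue); there is no depth.
- arm.camera_model(name): a dict with "vertical_fov" (degrees; the focal length in pixels is half the picture's height over the tangent of half this angle, whatever the lens; pixels are square), "cx", "cy" (the principal point, pixels), "k1" (the pictures are not rectified: a ray, as slopes to the right and down, at radius r is drawn at 1 + k1 r^2 times it, then the intrinsics apply), "world_from_camera" (4x4, takes a point from camera to world coordinates); the wrist camera has in their place "T_tool_cam" (4x4, takes a point from camera to tool coordinates, whose origin is the TCP and whose axes are the flange's). Camera axes: x right, y up, looking along -z (the intrinsics and any distortion apply to the point x, -y, -z); pixel columns grow to the right and rows downward; lengths in m; the calibration is good to about 2 mm. A picture is of the moment at which its call begins: read the wrist's pose just before it. camera_model takes no time and is no camera call.
- arm.sign_off(): hands the job in; it is judged then, once.
The state is a dict: "t": time; "joints": joint angles; "dq": joint speeds; "joint_efforts": joint torques, N m; "eef_pos": TCP position; "ee_rot": TCP orientation; "wrist_force": force on the tool from outside, world axes, zero at the start; "wrist_torque": the same for the moment, N m; "opening": finger opening in m; "gripper_force": force on a finger pad.
Only numpy, scipy, OpenCV 4.12 (cv2) and the standard library are available. Lean on these libraries where they do the work, as an engineer would, in place of code of your own. Each camera call takes 0.05 s, during which the arm holds its last target. There are 200 camera calls.

## Working session

There is one attempt and no reset: what is moved stays moved. The work goes in short steps, Python scripts to look and compute and a tool call to move; the robot and the scene stay as the last step left them, time stands still between calls to the robot, and variables do not carry over. Pictures are saved under pics/ and viewed, at most 10 in all, crops included, and the job is handed in when it is done.

```bash
mkdir -p pics
```

Run:
```python
from workcell import arm
import cv2
for n in("scene","top"):
    cv2.imwrite(f"pics/{n}0.png",arm.capture(n)[:,:,::-1])
    m=arm.camera_model(n);print(n,m)
print(arm.camera_model("wrist"));print(arm.sense())
```

```text
scene {'vertical_fov': 56.855659169937496, 'cx': 316.0532526436135, 'cy': 240.64253097388743, 'k1': -0.020512319602314612, 'world_from_camera': array([[-0.45518207, -0.74804497,  0.48294721,  0.9541182 ],
       [ 0.89031125, -0.38995975,  0.23511118,  0.29734317],
       [ 0.01245624,  0.53699173,  0.84349554,  0.90711619],
       [ 0.        ,  0.        ,  0.        ,  1.        ]])}
top {'vertical_fov': 57.55664512072219, 'cx': 317.0756469515479, 'cy': 238.07524622624618, 'k1': 0.027192769070828113, 'world_from_camera': array([[ 1.72205299e-02,  9.93375261e-01, -1.13617975e-01,
         3.77784589e-01],
       [-9.99850950e-01,  1.72496364e-02, -7.27006761e-04,
         7.17183242e-02],
       [ 1.23767823e-03,  1.13613560e-01,  9.93524246e-01,
         1.03523912e+00],
       [ 0.00000000e+00,  0.00000000e+00,  0.00000000e+00,
         1.00000000e+00]])}
{'vertical_fov': 60.589216815794174, 'cx': 320.2370455045263, 'cy': 239.0687931842929, 'k1': -0.06128736433684989, 'T_tool_cam': array([[-6.90862818e-04,  9.59954148e-01,  2.80156306e-01,
         7.13909940e-02],
       [ 9.999
[... 226 characters left out ...]
00000000e+00]])}
{'t': 0.1, 'joints': array([-1.41595401e+00,  2.87082882e-01,  1.57801980e+00, -2.95810220e-06,
        1.27860847e+00, -1.49986176e-01]), 'dq': array([ 0.0008987 , -0.00102354, -0.00469645,  0.00040038, -0.00062187,
       -0.00027198]), 'joint_efforts': array([ 9.80407094e-04, -4.07298088e+01, -2.93696791e+01, -1.29689952e-04,
        3.43130712e-03, -2.95641485e-06]), 'eef_pos': array([ 0.20253904, -0.64332582,  0.25208743]), 'ee_rot': array([-3.10307935e+00, -4.76651459e-01,  1.25197174e-05]), 'wrist_force': array([ 0.04090306,  0.51931968, -0.77602166]), 'wrist_torque': array([ 0.00262033, -0.0737558 , -0.00744785]), 'gripper_force': 0.0, 'opening': 0.08551912880400632}
```

View pics/scene0.png

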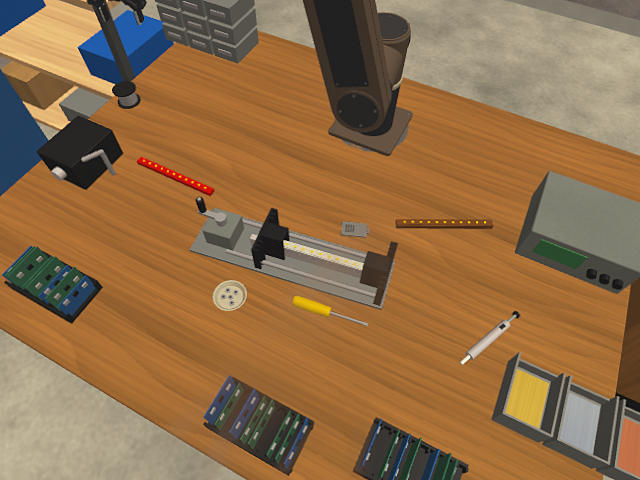

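View pics/top0.png

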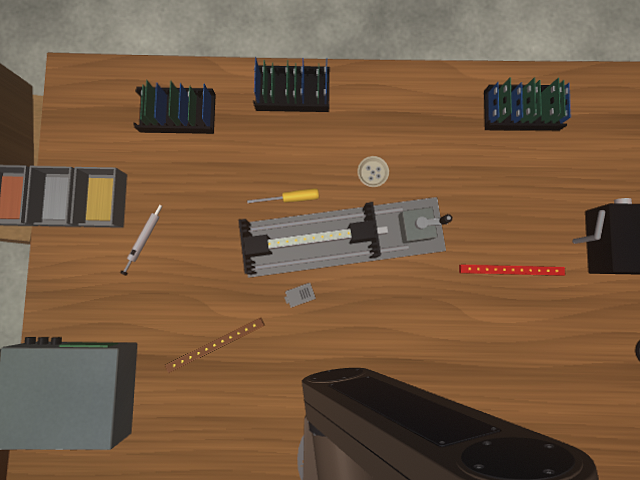

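Run:
```python
import cv2,numpy as np
a=cv2.imread("pics/top0.png")[190:280,230:460];b=cv2.imread("pics/scene0.png")[192:312,185:415]
r=lambda i:cv2.resize(i,None,fx=3,fy=3,interpolation=cv2.INTER_CUBIC)
o=np.vstack([r(a)[:240],r(b)])
cv2.imwrite("pics/crop.png",o);print(o.shape)
```

```text
(600, 690, 3)
```

View pics/crop.png

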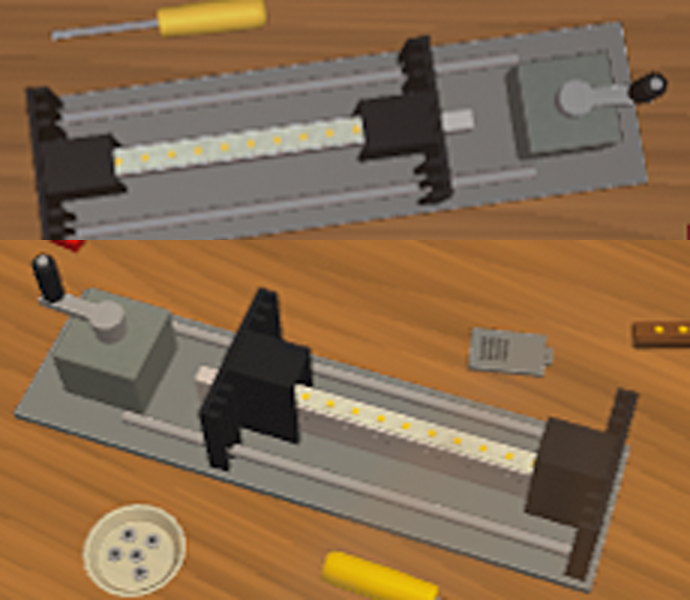

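Create h.py:
```python
import numpy as np, cv2
from workcell import arm
from scipy.spatial.transform import Rotation as R
from scipy.optimize import least_squares
def wfc(n,s=None):
    m=arm.camera_model(n)
    if n!="wrist": return m,m["world_from_camera"]
    T=np.eye(4);T[:3,:3]=R.from_rotvec(s["ee_rot"]).as_matrix();T[:3,3]=s["eef_pos"]
    return m,T@m["T_tool_cam"]
def proj(m,T,P):
    p=(np.atleast_2d(P)-T[:3,3])@T[:3,:3]
    u=np.c_[p[:,0],-p[:,1]]/-p[:,2:3]
    u=u*(1+m["k1"]*(u**2).sum(1,keepdims=True))
    return u*240/np.tan(np.radians(m["vertical_fov"])/2)+[m["cx"],m["cy"]]
def mag(q,P):  # q=x,y,yaw
    c,s=np.cos(q[2]),np.sin(q[2]);P=np.atleast_2d(P).astype(float)
    return np.c_[c*P[:,0]-s*P[:,1]+q[0],s*P[:,0]+c*P[:,1]+q[1],P[:,2]]
```

Run:
```python
from h import *
t=lambda x,y:(x/3+230,y/3+190); s=lambda x,y:(x/3+185,(y-240)/3+192)
cams={n:wfc(n) for n in("top","scene")}
# fixed features: cam, point fn(sl,th), pix
kn=lambda th,z:(-.045*np.sin(th),-.25-.045*np.cos(th),z)
F=[("top",lambda a,b,dz:(.065,-.315,.008),t(622,22)),("top",lambda a,b,dz:(-.065,-.315,.008),t(648,183)),
("scene",lambda a,b,dz:(.065,-.315,.008),s(15,415)),("scene",lambda a,b,dz:(.065,.155,.008),s(590,590)),("scene",lambda a,b,dz:(-.065,-.315,.008),s(88,289)),
("top",lambda a,b,dz:(.019,.091,.09),t(112,136)),("top",lambda a,b,dz:(-.019,.091,.09),t(125,190)),
("top",lambda a,b,dz:(.019,a,.09),t(360,97)),("top",lambda a,b,dz:(-.019,a,.09),t(365,159)),
("top",lambda a,b,dz:kn(b,.127+dz),t(655,84)),("scene",lambda a,b,dz:kn(b,.127+dz),s(42,259)),("scene",lambda a,b,dz:kn(b,.087+dz),s(52,299)),
]
def res(v):
    return np.concatenate([(proj(*cams[n],mag(v[:3],f(v[3],v[4],v[5])))[0]-p) for n,f,p in F])
o=least_squares(res,[.42,0.05,.1,-.091,.2,0],loss="soft_l1",x_scale=.01)
print(o.x,np.round(res(o.x).reshape(-1,2),1))
v=o.x
print("slide y from crank",-.091-.004456*v[4])
print("knob",mag(v[:3],kn(v[4],.107)),"axis",mag(v[:3],(0,-.25,.107)))
# bar strip centre line in two views: solve z at left/right visible ends
E2=[("top",.091,t(118,162)),("scene",.091,s(533,462)),("top",v[3],t(362,130)),("scene",v[3],s(297,395))]
def r2(w): # xL,xR,z
    out=[]
    for n,y,p in E2:
        x=w[0] if y>0 else w[1]
        out.append(proj(*cams[n],mag(v[:3],(x,y+w[3],w[2])))[0]-p)
    return np.concatenate(out)
o2=least_squares(r2,[0,0,.05,0],x_scale=.01);print(o2.x,np.round(o2.fun,1))
```

```text
[ 0.48547451  0.08981085  0.15566459 -0.09186697  0.04701461 -0.00295546] [[-0.7 -0.2]
 [ 0.  -0.1]
 [-1.4 -1.9]
 [-0.1 -2.2]
 [-2.1 -1.6]
 [-0.8 -0.1]
 [-3.  -0.8]
 [-0.5  1.5]
 [ 0.4 -2.1]
 [-0.6  0.1]
 [-0.4  0.8]
 [-0.  -1.8]]
slide y from crank -0.09120949708946888
knob [[ 0.52911332 -0.20190098  0.107     ]] axis [[ 0.52423368 -0.15716633  0.107     ]]
[ 0.00364357  0.0033265   0.04986983 -0.0013689 ] [ 0.6 -0.  -0.6 -0.1 -0.8 -0.3  0.6 -0.2]
```

The red bar (top px 512,269) and brown bar (215,344) could be taken for the module. The white-lamped aluminium bar between the hoods (268,244)–(352,235) matches the description and the crop confirms it. The knob is at (448,218).

Measured heights: knob within 3 mm of the text, bar strip at z≈50 against 54 nominal.

The rows are not in the units I measure in: turns go in shares of 2 pi rad. I convert before sending: -0.95 rad is -0.1512.

>>> handwheel(
  ticks=[
    {"tx":0.198, "ty":-0.231, "tz":-0.02, "az":-0.1512},
    {"tx":0.198, "ty":-0.231, "tz":-0.02, "az":-0.1512},
    {"tx":0.198, "ty":-0.231, "tz":-0.02, "az":-0.1512},
    {"tx":0.198, "ty":-0.231, "tz":-0.02, "az":-0.1512},
    {"tx":0.198, "ty":-0.231, "tz":-0.02, "az":-0.1512},
    {"tx":0.198, "ty":-0.231, "tz":-0.02, "az":-0.1512},
    {"tx":0.198, "ty":-0.231, "tz":-0.02, "az":-0.1512},
    {"tx":0.198, "ty":-0.231, "tz":-0.02, "az":-0.1512},
  ],
  finger_gap=0.05,
  squeeze=20,
)

```text
t: 0.77
eef_pos: [0.3234, -0.3596, 0.2731]
ee_rot: [-2.534, -1.854, -0.003]
wrist_force: [1.2, -1.5, -0.0]
opening: 0.05
gripper_force: 0.0
```

Create to.py:
```python
# to.py x y z yaw(of tool y axis in world): displacement in the tool's axes
import sys;from h import *
s=arm.sense();x,y,z,w=map(float,sys.argv[1:5])
M=R.from_rotvec(s["ee_rot"]);d=M.inv().apply(np.array([x,y,z])-s["eef_pos"])
yt=np.array([np.cos(w),np.sin(w),0]);zt=np.array([0,0,-1.]);T=np.c_[np.cross(yt,zt),yt,zt]
r=(M.inv()*R.from_matrix(T)).as_rotvec()
print("t",s["t"],"pos",s["eef_pos"].round(4),"d",d.round(4),"r",r.round(4),"j",s["joints"].round(2),"F",s["wrist_force"].round(1))
```

```bash
python3 to.py 0.50 -0.202 0.23 0.1557
```

```text
t 0.7667 pos [ 0.3234 -0.3596  0.2731] d [0.2036 0.1207 0.0435] r [ 4.00e-04 -2.30e-03 -4.63e-01] j [-1.05 -0.16  2.01  0.    1.29 -0.74] F [ 1.2 -1.5 -0. ]
```

Scaled: -0.463 rad is -0.0737.

>>> handwheel(
  ticks=[
    {"tx":0.204, "ty":0.121, "tz":0.043, "ay":-0.0003, "az":-0.0737},
    {"tx":0.204, "ty":0.121, "tz":0.043, "ay":-0.0003, "az":-0.0737},
    {"tx":0.204, "ty":0.121, "tz":0.043, "ay":-0.0003, "az":-0.0737},
    {"tx":0.204, "ty":0.121, "tz":0.043, "ay":-0.0003, "az":-0.0737},
    {"tx":0.204, "ty":0.121, "tz":0.043, "ay":-0.0003, "az":-0.0737},
    {"tx":0.204, "ty":0.121, "tz":0.043, "ay":-0.0003, "az":-0.0737},
    {"tx":0.204, "ty":0.121, "tz":0.043, "ay":-0.0003, "az":-0.0737},
    {"tx":0.204, "ty":0.121, "tz":0.043, "ay":-0.0003, "az":-0.0737},
  ],
)

```text
t: 1.43
eef_pos: [0.5009, -0.2061, 0.2291]
ee_rot: [-2.047, -2.381, 0.003]
wrist_force: [-0.5, -1.1, -0.7]
opening: 0.0498
gripper_force: 0.0
```

Run:
```python
from h import *
s=arm.sense();im=arm.capture("wrist");m,T=wfc("wrist",s)
b=im[:,:,::-1].copy();cv2.imwrite("pics/w1.png",b)
for p in [(.5291,-.2019,.127),(.5291,-.2019,.087),(.5242,-.1572,.09)]: print(proj(m,T,p).round(1))
print(s["t"],s["joints"].round(2))
```

```text
[[370.7 250.6]]
[[363.7 231.9]]
[[369.1 163.9]]
1.4333 [-0.58  0.01  1.93 -0.    1.2  -0.73]
```

View pics/w1.png

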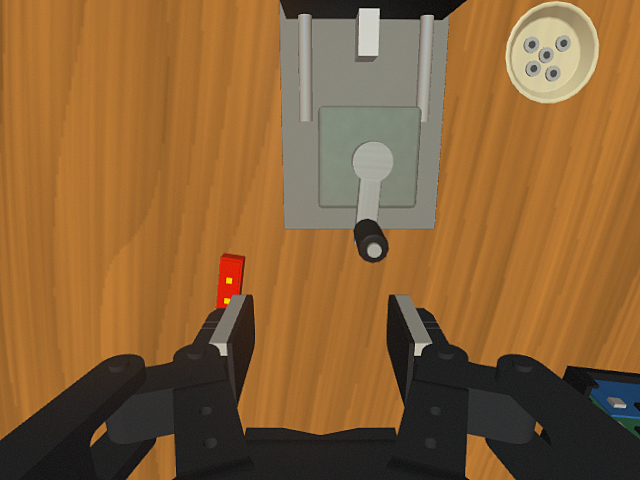

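The knob's top is at (374,249) and the hub at (373,162). Both sit about 3.5 px right of the prediction, so I shift the crank estimate +2 mm in x and +1 mm in y.

```bash
python3 to.py 0.531 -0.201 0.115 0.1557
```

```text
t 1.4833 pos [ 0.5005 -0.2072  0.2296] d [0.0017 0.0313 0.1145] r [-0.0019  0.0012 -0.007 ] j [-0.58  0.01  1.93 -0.    1.2  -0.73] F [ 0.1 -1.3  0.8]
```

Scaled: -0.007 rad is -0.0011.

>>> handwheel(
  ticks=[
    {"tx":0.002, "ty":0.031, "az":-0.0011},
    {"tx":0.002, "ty":0.031, "tz":0.03, "az":-0.0011},
    {"tx":0.002, "ty":0.031, "tz":0.065, "az":-0.0011},
    {"tx":0.002, "ty":0.031, "tz":0.1, "az":-0.0011},
    {"tx":0.002, "ty":0.031, "tz":0.114, "az":-0.0011},
    {"tx":0.002, "ty":0.031, "tz":0.114, "az":-0.0011},
  ],
)

```text
t: 1.98
eef_pos: [0.5271, -0.2011, 0.1115]
ee_rot: [-2.041, -2.377, 0.005]
wrist_force: [0.1, -0.3, 0.6]
opening: 0.0498
gripper_force: 0.0
```

```bash
python3 to.py 0.531 -0.201 0.115 0.1557
```

```text
t 1.9833 pos [ 0.5271 -0.2011  0.1115] d [-0.0004  0.0038 -0.0035] r [-0.008 -0.004 -0.004] j [-0.54  0.21  1.95 -0.    0.99 -0.69] F [ 0.1 -0.3  0.6]
```

>>> handwheel(
  ticks=[
    {},
    {},
    {},
    {},
    {},
    {},
  ],
  finger_gap=0.0,
  squeeze=30,
)

```text
t: 2.48
eef_pos: [0.5321, -0.2029, 0.1188]
ee_rot: [2.04, 2.381, -0.003]
wrist_force: [-2.4, -2.5, 6.7]
opening: 0.0173
gripper_force: 29.7
```

```bash
python3 to.py 0.531 -0.201 0.115 0.1557
```

```text
t 2.4833 pos [ 0.5321 -0.2029  0.1188] d [ 0.0021 -0.0008  0.0038] r [ 0.0025  0.006  -0.0013] j [-0.54  0.2   1.94 -0.    0.99 -0.69] F [-2.4 -2.5  6.7]
```

>>> handwheel(
  ticks=[
    {"tx":0.002, "ty":-0.012, "tz":-0.002},
    {"tx":0.007, "ty":-0.023, "tz":-0.002},
    {"tx":0.015, "ty":-0.032, "tz":-0.002},
    {"tx":0.025, "ty":-0.039, "tz":-0.002},
    {"tx":0.037, "ty":-0.0425, "tz":-0.002},
    {"tx":0.049, "ty":-0.043, "tz":-0.002},
    {"tx":0.061, "ty":-0.04, "tz":-0.002},
    {"tx":0.0715, "ty":-0.0345, "tz":-0.002},
  ],
)

```text
t: 3.15
eef_pos: [0.4873, -0.1362, 0.119]
ee_rot: [2.038, 2.38, -0.002]
wrist_force: [8.1, -7.2, -5.8]
opening: 0.0172
gripper_force: 30.1
```

```bash
python3 to.py 0.531 -0.201 0.115 0.1557
```

```text
t 3.15 pos [ 0.4873 -0.1362  0.119 ] d [-0.0707  0.0332  0.0046] r [ 0.0043  0.0067 -0.0012] j [-0.47  0.07  2.09 -0.    0.97 -0.62] F [ 8.1 -7.2 -5.8]
```

>>> handwheel(
  ticks=[
    {"tx":0.009, "ty":0.0085},
    {"tx":0.015, "ty":0.019},
    {"tx":0.018, "ty":0.0305},
    {"tx":0.018, "ty":0.0425},
    {"tx":0.015, "ty":0.054},
    {"tx":0.0085, "ty":0.0645},
    {"ty":0.073},
    {"tx":-0.011, "ty":0.0785},
  ],
)

```text
t: 3.82
eef_pos: [0.5649, -0.1335, 0.1188]
ee_rot: [-2.04, -2.385, 0.004]
wrist_force: [-4.1, 2.0, 5.6]
opening: 0.0171
gripper_force: 31.1
```

```bash
python3 to.py 0.531 -0.201 0.115 0.1557
```

```text
t 3.8167 pos [ 0.5649 -0.1335  0.1188] d [-0.0614 -0.0439  0.0039] r [-0.0042 -0.0006 -0.0002] j [-0.41  0.23  1.91 -0.    1.01 -0.56] F [-4.1  2.   5.6]
```

>>> handwheel(
  ticks=[
    {"tx":-0.012, "ty":0.0025},
    {"tx":-0.024, "ty":0.002},
    {"tx":-0.0355, "ty":-0.002},
    {"tx":-0.0455, "ty":-0.0085},
    {"tx":-0.0535, "ty":-0.018},
    {"tx":-0.0585, "ty":-0.029},
    {"tx":-0.0605, "ty":-0.0405},
    {"tx":-0.0595, "ty":-0.052},
  ],
)

```text
t: 4.48
eef_pos: [0.5227, -0.2031, 0.1189]
ee_rot: [2.042, 2.382, -0.003]
wrist_force: [4.0, 0.6, 2.3]
opening: 0.017
gripper_force: 30.8
```

```bash
python3 to.py 0.531 -0.201 0.115 0.1557
```

```text
t 4.4833 pos [ 0.5227 -0.2031  0.1189] d [0.0008 0.0085 0.0039] r [ 0.0014  0.0042 -0.0023] j [-0.55  0.19  1.96 -0.    0.99 -0.7 ] F [4.  0.6 2.3]
```

>>> handwheel(
  ticks=[
    {},
    {},
    {},
    {"tz":-0.01},
    {"tz":-0.04},
    {"tz":-0.08},
    {"tz":-0.1},
    {"tz":-0.1},
  ],
  finger_gap=0.05,
)

```text
t: 5.15
eef_pos: [0.526, -0.2029, 0.2258]
ee_rot: [2.035, 2.377, 0.0]
wrist_force: [1.5, -0.3, 0.2]
opening: 0.0499
gripper_force: 0.0
```

```bash
python3 to.py 0.4953 0.0414 0.25 0.1557
```

```text
t 5.15 pos [ 0.526  -0.2029  0.2258] d [ 0.2459  0.0076 -0.0265] r [ 0.0084  0.0097 -0.0009] j [-0.55  0.06  1.89 -0.    1.18 -0.7 ] F [ 1.5 -0.3  0.2]
```

>>> handwheel(
  ticks=[
    {"tx":0.246, "ty":0.006, "tz":-0.035},
    {"tx":0.246, "ty":0.006, "tz":-0.035},
    {"tx":0.246, "ty":0.006, "tz":-0.035},
    {"tx":0.246, "ty":0.006, "tz":-0.035},
    {"tx":0.246, "ty":0.006, "tz":-0.035},
    {"tx":0.246, "ty":0.006, "tz":-0.035},
    {"tx":0.246, "ty":0.006, "tz":-0.035},
    {"tx":0.246, "ty":0.006, "tz":-0.035},
  ],
)

```text
t: 5.82
eef_pos: [0.4906, 0.0446, 0.2529]
ee_rot: [2.037, 2.39, -0.003]
wrist_force: [0.4, 0.0, -0.0]
opening: 0.05
gripper_force: 0.0
```

>>> handwheel(
  ticks=[
    {},
    {},
    {},
  ],
)

```text
t: 6.07
eef_pos: [0.4911, 0.0413, 0.2523]
ee_rot: [2.046, 2.383, -0.004]
wrist_force: [0.3, -0.6, 0.2]
opening: 0.05
gripper_force: 0.0
```

Run:
```python
from h import *
s=arm.sense();im=arm.capture("wrist");m,T=wfc("wrist",s)
cv2.imwrite("pics/w2.png",im[:,:,::-1])
q=(.4875,.0908,.1557)
for p in [(0,.091,.09),(.019,.091,.09),(0,-.12,.09),(0,.091,.054),(0,-.12,.054),(0,-.25,.09)]: print(p,proj(m,T,mag(q,p)).round(1))
print(s["t"],s["eef_pos"],s["ee_rot"],s["joints"].round(2))
```

```text
(0, 0.091, 0.09) [[326.    6.1]]
(0.019, 0.091, 0.09) [[356.5   6.1]]
(0, -0.12, 0.09) [[326.3 314.3]]
(0, 0.091, 0.054) [[325.4  19.5]]
(0, -0.12, 0.054) [[325.7 294.8]]
(0, -0.25, 0.09) [[326.2 450.4]]
6.0667 [0.49111789 0.04130883 0.25231152] [ 2.04623485  2.38335259 -0.00382046] [-0.12 -0.12  2.01 -0.    1.25 -0.27]
```

View pics/w2.png

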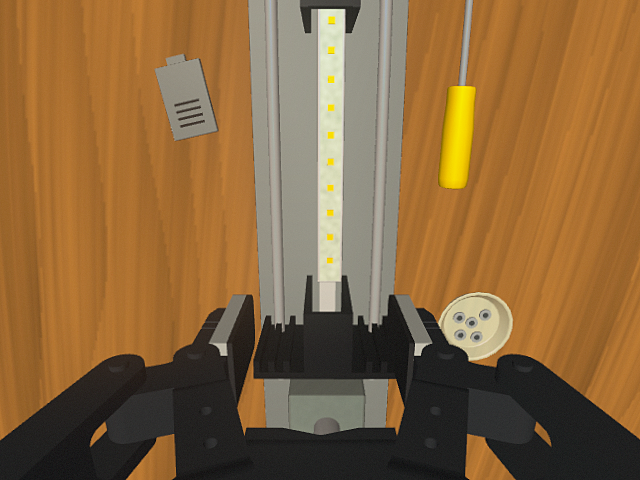

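The strip spans columns ≈319–344. End b is visible at row ≈281, just clear of the sliding hood mouth at row ≈312, and the rail shows beyond it. End a is under the fixed hood, whose lip is at row ≈8. So the bar already lies towards the fixed side, and I'll use the fixed pocket.

Create ray.py:
```python
from h import *
def back(m,T,uv,z):
    f=240/np.tan(np.radians(m["vertical_fov"])/2);K=np.array([[f,0,m["cx"]],[0,f,m["cy"]],[0,0,1]])
    d=cv2.undistortPoints(np.array([[uv]],float),K,np.array([m["k1"],0,0,0.]))[0,0]
    v=T[:3,:3]@[d[0],-d[1],-1];return T[:3,3]+v*(z-T[2,3])/v[2]
```

Run:
```python
from ray import *
b=cv2.imread("pics/w2.png");h=cv2.cvtColor(b,cv2.COLOR_BGR2HSV)
pos=dict(eef_pos=np.array([0.49111789,0.04130883,0.25231152]),ee_rot=np.array([2.04623485,2.38335259,-0.00382046]))
m,T=wfc("wrist",pos)
for r in (40,95,150,200,250,270):
    row=b[r,300:365].min(1)>195; c=np.where(row)[0]+300
    p=back(m,T,(c.mean() ,r),.054);print(r,c.min(),c.max(),c.mean(),p.round(4))
for r in(277,281,285):print(r,b[r,322:340].mean(0))
print("end b",back(m,T,(330.5,281.5),.054))
M=R.from_rotvec(pos["ee_rot"]).as_matrix();print("tool x",M[:,0],"tool y",M[:,1])
for uv in((303.5,9),(360,9),(305,312),(351,312)):print(back(m,T,uv,.09).round(4))
```

```text
40 319 343 330.14285714285717 [0.4788 0.1677 0.054 ]
95 319 342 330.9375 [0.4853 0.1304 0.054 ]
150 319 342 334.5 [0.4943 0.0913 0.054 ]
200 319 341 335.4 [0.5011 0.0533 0.054 ]<stdin>:7: RuntimeWarning: Mean of empty slice.
  ret = ret.dtype.type(ret / rcount)
Traceback (most recent call last):
ValueError: zero-size array to reduction operation minimum which has no identity
```

Run:
```python
from ray import *
pos=dict(eef_pos=np.array([0.49111789,0.04130883,0.25231152]),ee_rot=np.array([2.04623485,2.38335259,-0.00382046]))
m,T=wfc("wrist",pos)
P=np.array([back(m,T,uv,.054) for uv in((331.3,40),(331,95),(331,150),(330.5,200),(330.5,281.5))]);print(P.round(4))
d=P[-1]-P[0];yaw=np.arctan2(d[0],-d[1]);print("bar yaw",yaw)
u=np.array([-np.sin(yaw),np.cos(yaw),0])
print("bar centre",P[-1]+.12*u,"grip",P[-1]+.108*u)
F=[back(m,T,uv,.09) for uv in((303.5,9),(360,9),(305,312),(351,312))];print(np.round(F,4))
a,b=(F[0]+F[1])/2,(F[2]+F[3])/2;e=a-b;print("mag yaw",np.arctan2(-e[0],e[1]),"len",np.hypot(*e[:2]),"mouths",a,b, "end b from b-mouth",(P[-1]-b)@u)
```

```bash
python3 to.py 0.4953 0.0414 0.25 0.1557
```

```text
[[ 0.4796  0.1678  0.054 ]
 [ 0.4854  0.1304  0.054 ]
 [ 0.4916  0.0909  0.054 ]
 [ 0.4973  0.0527  0.054 ]
 [ 0.5082 -0.0152  0.054 ]]
bar yaw 0.15463040640408912
bar centre [0.489694   0.10332395 0.054     ] grip [0.49154218 0.09146712 0.054     ]
[[ 0.4597  0.177   0.09  ]
 [ 0.4946  0.1823  0.09  ]
 [ 0.4899 -0.0282  0.09  ]
 [ 0.5243 -0.023   0.09  ]]
mag yaw 0.14483527812137553 len 0.20743548792595667 mouths [0.47716385 0.1796419  0.09      ] [ 0.50710289 -0.02562168  0.09      ] end b from b-mouth 0.010088341201982215
t 6.1167 pos [0.4911 0.0413 0.2524] d [-0.0005  0.0041  0.0024] r [-0.0015  0.0018 -0.0039] j [-0.12 -0.12  2.01 -0.    1.25 -0.27] F [-0.2 -0.8 -0.6]
```

Scaled: -0.004 rad is -0.0006.

```bash
python3 to.py 0.4915 0.0915 0.053 0.1555
```

```text
t 6.1167 pos [0.4911 0.0413 0.2524] d [0.0499 0.0082 0.1993] r [-0.0015  0.0018 -0.0037] j [-0.12 -0.12  2.01 -0.    1.25 -0.27] F [-0.2 -0.8 -0.6]
```

>>> handwheel(
  ticks=[
    {"tx":0.025, "ty":0.008, "az":-0.0006},
    {"tx":0.05, "ty":0.008, "tz":0.03, "az":-0.0006},
    {"tx":0.05, "ty":0.008, "tz":0.065, "az":-0.0006},
    {"tx":0.05, "ty":0.008, "tz":0.1, "az":-0.0006},
    {"tx":0.05, "ty":0.008, "tz":0.12, "az":-0.0006},
    {"tx":0.05, "ty":0.008, "tz":0.12, "az":-0.0006},
    {"tx":0.05, "ty":0.008, "tz":0.12, "az":-0.0006},
  ],
  finger_gap=0.036,
)

```text
t: 6.7
eef_pos: [0.4907, 0.0922, 0.1317]
ee_rot: [-2.04, -2.387, 0.006]
wrist_force: [0.3, 0.6, -0.0]
opening: 0.0361
gripper_force: 0.0
```

```bash
python3 to.py 0.4915 0.0915 0.053 0.1555
```

```text
t 6.7 pos [0.4907 0.0922 0.1317] d [-0.0007  0.001   0.0787] r [-0.0037  0.0014  0.0011] j [-0.02  0.04  2.1  -0.    1.01 -0.17] F [ 0.3  0.6 -0. ]
```

>>> handwheel(
  ticks=[
    {},
    {},
  ],
  quiet=true,
)

```text
ok
```

Run:
```python
from ray import *
s=arm.sense();b=arm.capture("wrist")[:,:,::-1];cv2.imwrite("pics/w3.png",b);m,T=wfc("wrist",s)
M=R.from_rotvec(s["ee_rot"]).as_matrix()
for r in(60,120,180,240,300,340):
    c=np.where(b[r,250:400].min(1)>150)[0]+250
    if len(c): p=back(m,T,((c.min()+c.max())/2,r),.054);print(r,c.min(),c.max(),p.round(4),"tool",(M.T@(p-s["eef_pos"])).round(4))
print(s["eef_pos"])
```

```bash
python3 to.py 0.4915 0.0915 0.053 0.1555
```

```text
60 396 397 [0.5127 0.1949 0.054 ] tool [0.0983 0.035  0.081 ]
120 296 335 [0.4802 0.1626 0.054 ] tool [ 0.0715 -0.0021  0.0809]
180 296 334 [0.4843 0.1345 0.054 ] tool [ 0.0431 -0.0025  0.081 ]
240 297 333 [0.4889 0.1042 0.054 ] tool [ 0.0125 -0.0026  0.0811]
300 298 332 [0.494  0.0712 0.054 ] tool [-0.0209 -0.0027  0.0812]
340 250 399 [0.5029 0.0482 0.054 ] tool [-0.0451  0.0024  0.0813]
[0.49308937 0.09247832 0.13513682]
t 6.9167 pos [0.493  0.0926 0.1351] d [-0.0006 -0.0019  0.0821] r [0.0039 0.0027 0.0019] j [-0.02  0.04  2.09 -0.    1.01 -0.17] F [-0.6 -0.1  0.1]
```

>>> handwheel(
  ticks=[
    {"ty":-0.0023, "tz":0.02},
    {"ty":-0.0023, "tz":0.045},
    {"ty":-0.0023, "tz":0.065},
    {"ty":-0.0023, "tz":0.078},
    {"ty":-0.0023, "tz":0.082},
    {"ty":-0.0023, "tz":0.082},
    {"ty":-0.0023, "tz":0.082},
  ],
)

```text
t: 7.5
eef_pos: [0.4902, 0.0924, 0.0521]
ee_rot: [2.037, 2.387, -0.0]
wrist_force: [0.1, -0.1, 0.5]
opening: 0.0358
gripper_force: 0.0
```

```bash
python3 to.py 0.4915 0.0915 0.053 0.1555
```

```text
t 7.5 pos [0.4902 0.0924 0.0521] d [-0.0011  0.0012 -0.0009] r [0.0019 0.0023 0.0025] j [-0.02  0.17  2.13 -0.    0.84 -0.17] F [ 0.1 -0.1  0.5]
```

>>> handwheel(
  ticks=[
    {},
    {},
    {},
    {},
    {},
    {},
  ],
  finger_gap=0.0,
  squeeze=60,
)

```text
t: 8.0
eef_pos: [0.4906, 0.0924, 0.0526]
ee_rot: [2.037, 2.387, 0.001]
wrist_force: [-0.8, -0.3, 6.2]
opening: 0.0188
gripper_force: 59.9
```

```bash
python3 to.py 0.4915 0.0915 0.053 0.1555
```

```text
t 8.0 pos [0.4906 0.0924 0.0526] d [-0.001   0.0007 -0.0004] r [0.0031 0.0025 0.0025] j [-0.02  0.17  2.13 -0.    0.84 -0.17] F [-0.8 -0.3  6.2]
```

>>> handwheel(
  ticks=[
    {"tz":-0.002},
    {"tz":-0.005},
    {"tx":0.003, "tz":-0.005},
    {"tx":0.006, "tz":-0.005},
    {"tx":0.009, "tz":-0.005},
    {"tx":0.009, "tz":-0.005},
    {"tx":0.009, "tz":-0.005},
  ],
)

```text
t: 8.58
eef_pos: [0.4872, 0.1016, 0.0554]
ee_rot: [2.038, 2.39, -0.003]
wrist_force: [-0.2, 0.2, -1.3]
opening: 0.019
gripper_force: 59.0
```

```bash
python3 to.py 0.4915 0.0915 0.053 0.1555
```

```text
t 8.5833 pos [0.4872 0.1016 0.0554] d [-0.0106  0.0026  0.0024] r [-0.0012  0.0018  0.0031] j [ 0.    0.16  2.13 -0.    0.85 -0.15] F [-0.2  0.2 -1.3]
```

The rows are not in the units I measure in: turns go in shares of 2 pi rad. I convert before sending: -0.35 rad is -0.0557.

>>> handwheel(
  ticks=[
    {"tz":-0.009, "ay":-0.0111},
    {"tx":0.001, "tz":-0.018, "ay":-0.0223},
    {"tx":0.0025, "tz":-0.027, "ay":-0.0334},
    {"tx":0.0045, "tz":-0.036, "ay":-0.0446},
    {"tx":0.007, "tz":-0.0445, "ay":-0.0557},
    {"tx":0.007, "tz":-0.0445, "ay":-0.0557},
    {"tx":0.007, "tz":-0.0445, "ay":-0.0557},
    {"tx":0.007, "tz":-0.0445, "ay":-0.0557},
  ],
)

```text
t: 9.25
eef_pos: [0.4861, 0.1082, 0.0996]
ee_rot: [1.855, 2.174, -0.33]
wrist_force: [-0.5, 0.7, -0.9]
opening: 0.0188
gripper_force: 59.0
```

Run:
```python
from h import *
s=arm.sense();M=R.from_rotvec(s["ee_rot"]).as_matrix()
print(s["t"],s["joints"].round(2),s["wrist_force"].round(1),s["gripper_force"])
for x in(.131,-.109):print((s["eef_pos"]+M@[x,0,.005]).round(4))
cv2.imwrite("pics/s4.png",cv2.resize(arm.capture("scene")[150:330,150:450,::-1],None,fx=2.6,fy=2.6))
```

```text
9.25 [ 0.17  0.13  2.1  -0.43  0.97  0.27] [-0.5  0.7 -0.9] 58.96048128604889
[0.467  0.228  0.0499]
[0.5026 0.0054 0.1323]
```

View pics/s4.png

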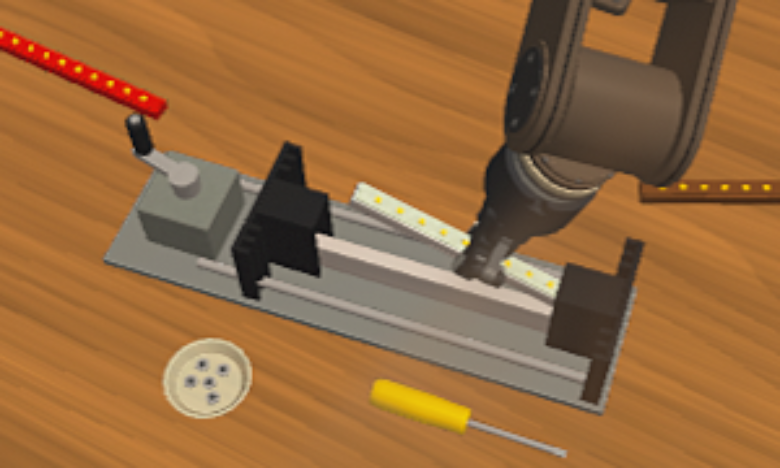

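The bar stands at a slant with end b up (crop px 360,190), end a in the fixed hood (555,290), and nothing touching. Next is drawing it out along its axis and lifting it.

>>> handwheel(
  ticks=[
    {"tx":-0.015},
    {"tx":-0.035},
    {"tx":-0.055},
    {"tx":-0.075},
    {"tx":-0.09},
    {"tx":-0.1},
    {"tx":-0.1},
  ],
)

```text
t: 9.88
eef_pos: [0.5017, 0.0137, 0.1352]
ee_rot: [1.857, 2.169, -0.329]
wrist_force: [-0.0, 0.3, -0.8]
opening: 0.0188
gripper_force: 58.9
```

>>> handwheel(
  ticks=[
    {"tx":-0.007, "tz":-0.019},
    {"tx":-0.017, "tz":-0.047},
    {"tx":-0.027, "tz":-0.075},
    {"tx":-0.036, "tz":-0.1},
    {"tx":-0.041, "tz":-0.113},
    {"tx":-0.041, "tz":-0.113},
    {"tx":-0.041, "tz":-0.113},
    {"tx":-0.041, "tz":-0.113},
  ],
)

```text
t: 10.55
eef_pos: [0.5002, 0.0164, 0.2526]
ee_rot: [1.855, 2.175, -0.333]
wrist_force: [-0.1, 0.7, -1.5]
opening: 0.0187
gripper_force: 58.9
```

>>> handwheel(
  ticks=[
    {},
    {},
    {},
    {},
    {},
    {},
  ],
)

```text
t: 11.05
eef_pos: [0.5012, 0.0161, 0.2547]
ee_rot: [1.854, 2.173, -0.33]
wrist_force: [-0.3, -0.0, -1.9]
opening: 0.0187
gripper_force: 58.9
```

Run:
```python
from h import *
s=arm.sense();M=R.from_rotvec(s["ee_rot"]).as_matrix()
print(s["t"],s["dq"].round(3),s["wrist_force"].round(1),s["gripper_force"])
for x in(.131,-.109):print((s["eef_pos"]+M@[x,0,.005]).round(4))
cv2.imwrite("pics/s5.png",cv2.resize(arm.capture("scene")[130:330,150:450,::-1],None,fx=2.6,fy=2.6))
```

```text
11.05 [ 0.002 -0.003 -0.003  0.001 -0.    -0.001] [-0.3 -0.  -1.9] 58.934876918792725
[0.4821 0.1358 0.2049]
[ 0.5176 -0.0867  0.2876]
```

View pics/s5.png

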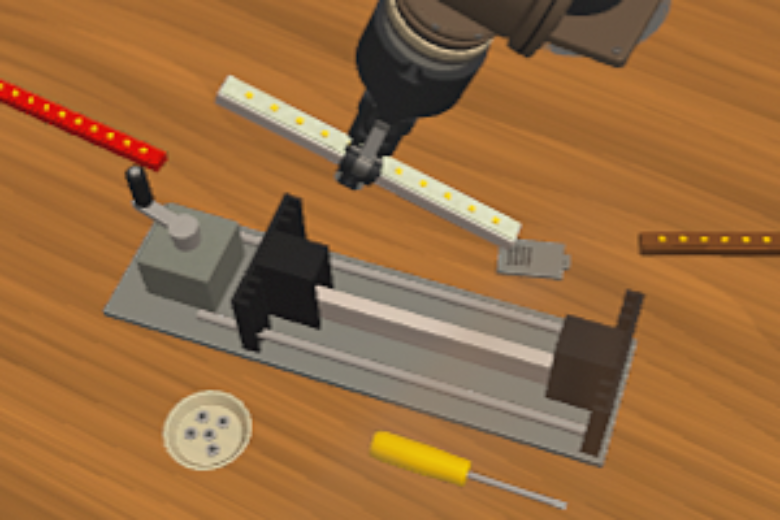

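The module is held well clear of the magazine, its lower end at about 0.205 m, at rest, and the bystanders haven't moved.

```bash
python3 -c "
from workcell import arm
print(arm.sign_off())"
```

```text
the job is handed in; nothing more can be done
None
```

The job is handed in at about 11 s: the crank was wound to about 6.5 rad, and the module was drawn out at a slant and held at rest, its lower end about 0.205 m above the shelf by arm pose; the judge's result was not shown.

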